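# Set the slotted fence of a stone-sanding jig

### The arm

A 6-joint arm with a two-finger parallel gripper is mounted at the origin on the work surface. World frame = base frame: x ahead of the robot, y to its left, z up, the work surface at z = 0. Lengths are in m, angles in rad, forces in N, time in s.
With the tool pointing down it reaches from about 0.25 to 0.775 m from the base axis. Payload 4 kg.
Tool frame: the origin (TCP) lies at the very end of the fingers, on their centre line; the grasp point (between the pads) lies hold_point_z behind it (hold_point_z is the distance from the TCP to the grasp point, in m); z points along the fingers, y is the direction in which the jaws open and shut (so a half turn about z gives the same grasp; the last joint's range is limited). The gripper opens to 94 mm and grips with 3 to 60 N. Pads are 16 mm wide; open, the fingers measure 119 mm over their backs; the gripper's body (75 mm by 177 mm) begins 78 mm behind the grasp point.
Start: joints at [1.046, 0.087, 1.371, -0, 1.684, -0.103], TCP at [0.225, 0.502, 0.206] pointing down, gripper open.
Joint ranges: [-3.1, 3.1], [-0.76, 2.03], [0.27, 2.55], [-1.08, 4.22], [0.17, 2.65], [-2.57, 2.57]. Speed limits (rad/s): [2.79, 2.79, 3.14, 3.14, 3.14, 3.14].

### API

Orientations are given as [roll, pitch, yaw] about the fixed x, y, z axes, in that order (R = Rz(yaw) Ry(pitch) Rx(roll)).
In Python, from bench import * gives the robot as it stands.
- The arm moves only by the tool step_arm, never from a script. Its argument "increments" is text: rows parted by semicolons, each of 6 numbers parted by spaces: the shift along the tool's x, y, z in cm, then the turn, a rotation vector about the tool's x, y, z in rad. A call has 1 to 5 rows; each row shifts and turns the commanded pose from where the row before left it, along the tool's axes as they then stand; what a row does not reach is not made up. A row lasts 1/10 s, in which the tool goes at most 50 mm and 8.59 degrees, less where a joint would pass 70% of its speed; a pose out of reach is approached as far as the arm can. A call is refused whole if a number of a shift passes 5 or a number of a turn 0.15, either way. A call with a gripper value outside its range is refused whole. "claw" is the gripper's target within -1 to 1 (shut at 1, half-way at 0, fully open at -1), set as the call begins (left out, the last holds). The fingers move at their own pace and stop on an object; the grip force is fixed at half the most. Time passes only in rows, so rows that do not move let the fingers close. It gives the time, the measured TCP pose, the force and the opening at its end, in the units of the state.
- get_obs(): the state, without advancing time (a new reading comes with each control period).
- snapshot(name): name is "scene" or "top" or "wrist"; returns the picture (400x640x3 uint8, red, green, blue); there is no depth.
- calibration(name): a dict with "camera_matrix" (3x3 intrinsics, pixels), "eye" and "orientation" of the camera in the world; the wrist camera has in their place "tool_from_camera" (4x4, takes a point from camera to tool coordinates, whose origin is the TCP and whose axes are the flange's). Camera axes: x right, y up, looking along -z (the intrinsics and any distortion apply to the point x, -y, -z); pixel columns grow to the right and rows downward; lengths in m; the calibration is good to about 2 mm. A picture is of the moment at which its call begins: read the wrist's pose just before it. calibration takes no time and is no camera call.
- close_job(): hands the job in, once; it reports no verdict.
The state is a dict: "time": time; "joint_positions": joint angles; "qvel": joint speeds; "joint_torque": joint torques, N m; "tool_pos": TCP position; "ee_rot": TCP orientation; "wrist_force": force on the tool from outside, world axes, zero at the start; "wrist_torque": the same for the moment, N m; "width": finger opening in m.
Only numpy, scipy, OpenCV 4.12 (cv2) and the standard library are available. Lean on these libraries where they do the work, as an engineer would, in place of code of your own. Each camera call takes 0.05 s, during which the arm holds its last target. There are 200 camera calls.

### The job

Slide the aluminium fence of the plywood jig along its slots to the line on the stop's steel tongue, pushing gently until it has pressed the stone blank home, flush between fence and stop. Then swing the clamp lever clockwise (seen from above) until it holds the fence firmly, without overtightening, and let go. Leave the loose things round about where they are.

Things in the scene. Friction and masses are not known exactly. Their poses are not given: they have to be found in the camera images.
- jig: Fixed plywood board with a white laminate top, 260 (x) x 360 (y) x 36 mm, lying on the bench. Origin at the centre of its underside; y is the direction in which the fence slides (+y towards the stop), z up. Position and yaw vary.
- stop: Fixed wooden strip on the board, 150 (x) x 30 (y) x 40 mm, with a steel facing plate towards -y, set on screws 0 to 20 mm out (setting not given; it holds firm). At the facing's +x end a flat tongue runs to -y, with a thin black line across it 80 mm from the facing. Origin at board level where the facing's face is at setting 0; at setting s it is at y = -s. Axes as the jig's.
- fence: Aluminium angle: foot 130 (x) x 110 (y) x 6 mm with an upright flange 10 mm thick, 40 mm high at its +y edge. Two slots ride on two bolts in the board, so it only slides along the jig's y (about 4 N of friction while unclamped). Origin at board level on the middle of the working face (the flange's +y face); axes as the jig's. Mass 0.35 kg.
- fence_face (a point): Point on the fence's working face, 15 mm above the board, in its middle.
- fence_knob (a point): Grip point of the black round push knob that stands on the fence's foot 85 mm behind (-y) the working face: head 24 mm in diameter, from 20 to 40 mm above the board (the neck below is 18 mm thick); this point is on its axis, 31 mm above the board, the foot's top lies 25 mm below it.
- lever: Clamp lever on the bolt of the fence's robot-side slot: steel hub 24 mm across, 24 mm high over the foot, a 10 mm thick arm pointing roughly to the jig's -x, an upright handle at its end. Turning it clockwise from above (handle to the jig's +y) drives a washer onto the foot and clamps it. Origin on the bolt's axis at the top of the foot, 42 mm above the bench. It stays where it is left.
- lever_axis (a point): Point on the lever's vertical axis at the top of its hub. The lever starts loose, handle 0.25 to 0.5 rad on the -y side of the jig's -x direction. It turns with 1 to 4 N at the handle until the washer bites, with the arm about along -x; then the force climbs about 1.5 N per 0.1 rad. 7 to 10 N is firm (0.3 to 0.6 rad past -x); above 12 N (0.85 rad past) it is overtightened.
- lever_handle (a point): Grip point of the lever's black upright handle: round, 14 mm in diameter, 50 mm tall, on a circle of 70 mm about the lever's axis; this point is on its axis 13 mm below its top and 30 mm above the top of the arm.
- stone: Loose grey stone blank, 0.4 to 0.65 kg, 30 mm high, on the board between stop and fence. Two sawn sides, 64 mm long and 80 mm apart, look to its +y (stop) and -y (fence); the rest is broken. Origin at the centre of its underside. Starts 2 to 25 mm short of the facing, up to 0.06 rad askew, clear of the fence; slides under 2 to 5 N. It chips if squeezed with over 20 N.
- offcut: Bystander: loose small stone chip, about 40 x 35 x 24 mm, at the board's far corner. Origin at the centre of its underside.
- rubble: Bystander: loose lump of stone, about 80 x 75 x 50 mm, on the bench to the left of the board. Origin at the centre of its underside.
- sanding_block: Bystander: loose cork sanding block, 100 x 60 x 30 mm, on the bench to the right of the board. Origin at the centre of its underside.
There are look-alikes about, which are no part of the job. What is shaped like the stone but turquoise is not meant.

How it is judged:
By the outcome, as a careful person would: the job done as asked, in the order asked, and still so for the second after the job is handed in, with the robot touching nothing.
It also fails if it takes over 72 s, if anything falls off the work surface, if the arm or the gripper's body presses on something with over 40 N, if the wrist force passes 120 N, or if a joint passes its speed limit or range.

## Working session

There is one attempt and no reset: what is moved stays moved. The work goes in short steps, Python scripts to look and compute and a tool call to move; the robot and the scene stay as the last step left them, time stands still between calls to the robot, and variables do not carry over. Pictures are saved under pics/ and viewed, about 8 in all and at most 12, crops included, and the job is handed in when it is done.

Besides the shell and the picture viewer there is one more tool, called after ">>>" as a command line: name --argument value ..., lists and objects as JSON in quotes. step_arm: Moves the arm, as the interface text tells. Its arguments: {"type":"object","properties":{"increments":{"type":"string"},"claw":{"type":"number"}},"required":["increments"]}

```bash
ls; mkdir -p pics; python3 - <<'E'
from bench import *
import cv2
for n in ("scene","top"):
    im=snapshot(n); cv2.imwrite(f"pics/{n}0.png",im[:,:,::-1]); c=calibration(n); print(n,c)
print(calibration("wrist")); print(get_obs())
a=cv2.imread("pics/scene0.png");b=cv2.imread("pics/top0.png")
E
```

```text
pics
scene {'camera_matrix': array([[468.97957429,   0.        , 320.00449844],
       [  0.        , 468.97957429, 192.43706762],
       [  0.        ,   0.        ,   1.        ]]), 'eye': array([ 1.06311352, -0.22520508,  0.99343437]), 'orientation': array([0.56741742, 0.01422952, 1.09508111])}
top {'camera_matrix': array([[366.1140942 ,   0.        , 321.36338576],
       [  0.        , 366.1140942 , 202.15367253],
       [  0.        ,   0.        ,   1.        ]]), 'eye': array([0.32268616, 0.04028916, 1.07364268]), 'orientation': array([ 0.22415897,  0.00613957, -1.71681283])}
{'camera_matrix': array([[295.18097819,   0.        , 316.12645753],
       [  0.        , 295.18097819, 199.34652303],
       [  0.        ,   0.        ,   1.        ]]), 'tool_from_camera': array([[ 9.72176477e-04,  9.68689709e-01,  2.48272639e-01,
         7.23088649e-02],
       [ 9.99999384e-01, -8.08675512e-04, -7.60535807e-04,
         8.99146471e-04],
       [-5.35951205e-04,  2.48273226e-01, -9.68689898e-01,
        -1.79349169e-01],
       [ 0.00000000e+00,  0.00000000e+00,  0.00000000e+00,
         1.00000000e+00]])}
{'time': 0.1, 'joint_positions': array([ 1.04589498e+00,  8.78850700e-02,  1.37208243e+00,  2.59728023e-06,
        1.68361555e+00, -1.03079122e-01]), 'qvel': array([-1.05172005e-03, -2.34073299e-03, -2.92805934e-03,  8.08234503e-05,
        3.39457820e-04, -5.88611503e-04]), 'joint_torque': array([ 2.55978128e-03, -3.41252089e+01, -3.03302693e+01,  7.19565782e-02,
        3.04384134e-02, -7.53548034e-05]), 'tool_pos': array([0.22492691, 0.50136262, 0.20442956]), 'ee_rot': array([-3.13961309e+00, -2.07372807e-04,  2.71977052e+00]), 'wrist_force': array([ 0.45873764, -0.14871648, -0.05336628]), 'wrist_torque': array([0.00943915, 0.04462329, 0.01624721]), 'width': 0.09386094553272678}
```

View pics/scene0.png

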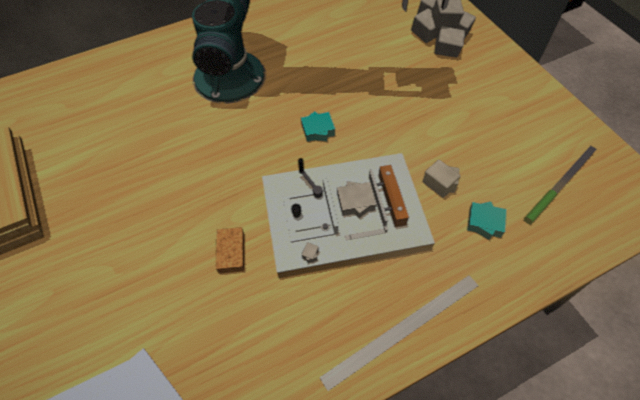

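View pics/top0.png

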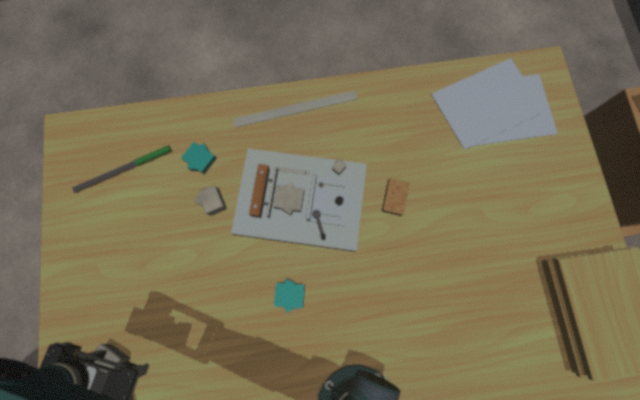

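Scene picture: board corners near (263,175), (405,155), (432,245), (280,270); lever handle top (301,160), knob (296,210). Top picture: board (248,150), (366,163), (357,250), (233,235); knob (339,200), lever hub (317,214), handle (323,237).

```bash
cat > h.py <<'E'
import numpy as np, cv2
from scipy.spatial.transform import Rotation as R
from bench import *
def cam(n,obs=None):
    c=calibration(n); K=c["camera_matrix"]
    if n=="wrist":
        T=np.eye(4); T[:3,:3]=R.from_euler("xyz",obs["ee_rot"]).as_matrix(); T[:3,3]=obs["tool_pos"]
        T=T@c["tool_from_camera"]; return K,T[:3,:3],T[:3,3]
    return K,R.from_euler("xyz",c["orientation"]).as_matrix(),np.array(c["eye"])
def ray(C,uv):
    K,Rm,e=C; p=np.linalg.inv(K)@[uv[0],uv[1],1]; d=Rm@[p[0],-p[1],-p[2]]; return e,d/np.linalg.norm(d)
def atz(C,uv,z):
    e,d=ray(C,uv); return e+d*(z-e[2])/d[2]
def tri(*obs):
    A=0;b=0
    for C,uv in obs:
        e,d=ray(C,uv);P=np.eye(3)-np.outer(d,d);A=A+P;b=b+P@e
    x=np.linalg.solve(A,b)
    return x,[round(1e3*float(np.linalg.norm((np.eye(3)-np.outer(ray(C,uv)[1],ray(C,uv)[1]))@(x-C[2]))),1) for C,uv in obs]
def proj(C,X):
    K,Rm,e=C; p=Rm.T@(np.asarray(X)-e); q=K@[p[0],-p[1],-p[2]]; return q[:2]/q[2]
E
python3 - <<'E'
from h import *
S=cam("scene");T=cam("top")
print("knob",tri((S,(296,209)),(T,(339,200))))
print("handle",tri((S,(301,160)),(T,(323,237))))
print("hub",tri((S,(317,190)),(T,(316,213))))
print([atz(T,p,.036)[:2].round(3) for p in((248,150),(366,163),(357,250),(233,235))])
print([atz(S,p,.036)[:2].round(3) for p in((263,175),(405,155),(432,243),(280,268))])
E
```

```text
knob (array([ 0.54866523, -0.03673579,  0.07091853]), [0.1, 0.1])
handle (array([0.44866175, 0.02483651, 0.09986952]), [1.5, 1.5])
hub (array([0.52207068, 0.03162396, 0.06530862]), [0.8, 0.8])
[array([0.749, 0.207]), array([ 0.656, -0.137]), array([ 0.406, -0.067]), array([0.5  , 0.276])]
[array([ 0.403, -0.06 ]), array([0.515, 0.285]), array([0.752, 0.204]), array([ 0.649, -0.126])]
```

>>> step_arm --increments "-3.8 -2.6 0.2 0 0 0;-3.8 -2.6 0.2 0 0 0;-3.8 -2.6 0.2 0 0 0;-3.8 -2.6 0.2 0 0 0;-3.8 -2.6 0.2 0 0 0" --claw 1

```text
time: 0.6
tool_pos: [0.3456, 0.3037, 0.1949]
ee_rot: [-3.141, -0.0, 2.72]
wrist_force: [0.7, 0.6, 0.3]
width: 0.0577
```

>>> step_arm --increments "-3.8 -2.6 0.2 0 0 0;-3.8 -2.6 0.2 0 0 0;-3.8 -2.6 0.2 0 0 0;-3.8 -2.6 0.2 0 0 0;-3.8 -2.6 0.2 0 0 -0.15"

```text
time: 1.1
tool_pos: [0.4639, 0.1105, 0.1852]
ee_rot: [-3.141, -0.0, 2.859]
wrist_force: [0.9, 0.6, -0.2]
width: 0.0177
```

```bash
python3 - <<'E'
from h import *
o=get_obs();print(o["time"],o["tool_pos"],o["ee_rot"],o["wrist_force"],o["width"],np.abs(o["qvel"]).max())
im=snapshot("wrist");cv2.imwrite("pics/w1.png",im[:,:,::-1]);np.save("w1.npy",o,allow_pickle=True)
E
```

```text
1.1 [0.46393239 0.11053874 0.1851973 ] [-3.14149251e+00 -4.24946875e-04  2.85940952e+00] [ 0.85971016  0.62543103 -0.15143423] 0.017688334773599036 2.2452289188098185
```

View pics/w1.png

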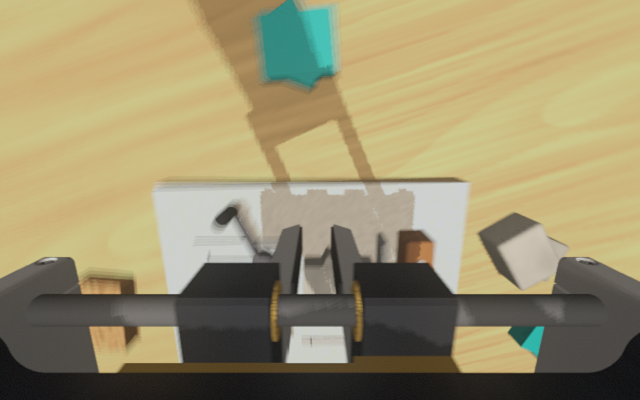

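Blurred (arm still moving) and the gripper hides the lower half; the usable part is the upper half (towards the robot), so I move the tool further out.

>>> step_arm --increments "-3.8 -0.8 0 0 0 0;-3.8 -0.8 0 0 0 0;-3.8 -0.8 0 0 0 0;-3.8 -0.8 0 0 0 0;-3.8 -0.8 0 0 0 0"

```text
time: 1.65
tool_pos: [0.6355, 0.0202, 0.1849]
ee_rot: [-3.142, -0.001, 2.856]
wrist_force: [-0.5, 0.5, 0.4]
width: 0.0005
```

>>> step_arm --increments "0 0 0 0 0 0;0 0 0 0 0 0;0 0 0 0 0 0"

```text
time: 1.95
tool_pos: [0.6337, 0.0216, 0.1857]
ee_rot: [3.141, -0.001, 2.857]
wrist_force: [0.1, 0.7, -0.3]
width: 0.0005
```

```bash
python3 - <<'E'
from h import *
o=get_obs();print(o["time"],o["tool_pos"],o["ee_rot"],o["wrist_force"],o["width"],np.abs(o["qvel"]).max())
im=snapshot("wrist");cv2.imwrite("pics/w2.png",cv2.resize(im[0:240,60:600,::-1],None,fx=1.48,fy=1.48,interpolation=cv2.INTER_CUBIC));np.save("w2.npy",o,allow_pickle=True)
E
```

```text
1.95 [0.63368685 0.02163468 0.18566928] [ 3.14129595e+00 -8.71058150e-04  2.85728627e+00] [ 0.13668786  0.71673627 -0.31272229] 0.0004842384587819751 0.021194692771129266
```

View pics/w2.png

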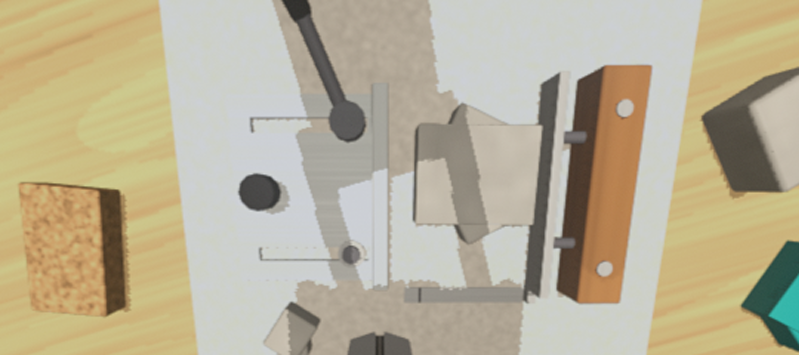

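Crop (×1.48, col offset 60): knob (260,192), hub (347,120), flange top's +y edge (388,83)–(388,287), tongue line (420,295), tongue top edge ends at the facing (525,293), stone from 415 to 542, board edges (160,0)-(198,355) and (703,0)-(646,355), handle top cut off at (293,0).

```bash
python3 - <<'E'
from h import *
W=cam("wrist",np.load("w2.npy",allow_pickle=True).item());S=cam("scene");T=cam("top")
q=lambda p:(p[0]/1.48+60,p[1]/1.48)
print("knob tri",tri((W,q((260,192))),(S,(296,209)),(T,(339,200))))
print("hub tri",tri((W,q((347,120))),(S,(317,190)),(T,(316,213))))
for n,p,z in(("knob",(260,192),.076),("hub",(347,120),.066),("bolt2",(351,255),.05),("fl1",(388,83),.076),("fl2",(388,287),.076),("line",(420,295),.038),("facebot1",(541,85),.036),("facebot2",(527,300),.036),("bl0",(160,0),.036),("bl1",(198,355),.036),("br0",(703,0),.036),("br1",(646,355),.036),("stA",(415,125),.066),("stB",(413,223),.066),("stC",(542,125),.066),("stD",(536,223),.066)):
    print(n,atz(W,q(p),z).round(4))
E
```

```text
knob tri (array([ 0.54830806, -0.03578381,  0.06908943]), [1.8, 0.7, 1.4])
hub tri (array([0.52161403, 0.03255497, 0.06456466]), [1.7, 1.5, 0.9])
knob [ 0.5486 -0.0322  0.076 ]
hub [0.5213 0.0342 0.066 ]
bolt2 [0.6076 0.0092 0.05  ]
fl1 [0.5096 0.0647 0.076 ]
fl2 [0.6321 0.0297 0.076 ]
line [0.6539 0.05   0.038 ]
facebot1 [0.5328 0.1691 0.036 ]
facebot2 [0.6817 0.1291 0.036 ]
bl0 [ 0.4112 -0.0635  0.036 ]
bl1 [ 0.6527 -0.1345  0.036 ]
br0 [0.5118 0.2822 0.036 ]
br1 [0.7537 0.2121 0.036 ]
stA [0.5364 0.0753 0.066 ]
stB [0.5963 0.0578 0.066 ]
stC [0.5592 0.1537 0.066 ]
stD [0.6196 0.1379 0.066 ]
```

Jig yaw ≈ -16.2°; tool y is already along jig y. In jig-aligned coordinates: fence face y 0.2045, line 0.2304, facing 0.312 (line +80 = 0.310, agrees), so ~26 mm of travel. I go behind the knob with the shut fingers.

>>> step_arm --increments "2.2 -3.9 0 0 0 0;2.2 -3.9 0 0 0 0;2.3 -3.9 0 0 0 0;0 0 4.4 0 0 0;0 0 4.4 0 0 0"

```text
time: 2.5
tool_pos: [0.5377, -0.0731, 0.1003]
ee_rot: [3.141, 0.008, 2.856]
wrist_force: [-0.1, -0.1, -1.2]
width: 0.0002
```

>>> step_arm --increments "0 0 2.4 0 0 0;0 0 1.4 0 0 0;0 0 0.6 0 0 0;0 0 0 0 0 0;0 0 0 0 0 0"

```text
time: 3.0
tool_pos: [0.5387, -0.0727, 0.0556]
ee_rot: [3.141, 0.003, 2.857]
wrist_force: [0.1, -0.1, -0.1]
width: 0.0004
```

```bash
python3 - <<'E'
from h import *
o=get_obs();p=o["tool_pos"];print(p,o["ee_rot"],o["wrist_force"],"xj",p[:2]@[.960,-.279],"yj",p[:2]@[.279,.960])
E
```

```text
[ 0.5386858  -0.07268018  0.05557911] [3.14133853 0.0034302  2.85715384] [ 0.06011974 -0.13067825 -0.09060325] xj 0.5374161374265856 yj 0.08052036041443272
```

>>> step_arm --increments "0 0.25 0 0 0 0;0 0.25 0 0 0 0;0 0.25 0 0 0 0;0 0.2 0 0 0 0;0 0.15 0 0 0 0"

```text
time: 3.5
tool_pos: [0.5406, -0.0618, 0.0537]
ee_rot: [3.141, 0.0, 2.857]
wrist_force: [-0.1, -0.7, -0.3]
width: 0.0004
```

>>> step_arm --increments "0 0.12 0 0 0 0;0 0.12 0 0 0 0;0 0.12 0 0 0 0;0 0.12 0 0 0 0;0 0.12 0 0 0 0"

```text
time: 4.0
tool_pos: [0.5419, -0.0572, 0.0536]
ee_rot: [-3.14, -0.0, 2.856]
wrist_force: [-1.7, -3.9, -0.4]
width: 0.0004
```

>>> step_arm --increments "0 0.12 0 0 0 0;0 0.12 0 0 0 0;0 0.12 0 0 0 0;0 0.12 0 0 0 0;0 0.12 0 0 0 0"

```text
time: 4.5
tool_pos: [0.5438, -0.0505, 0.0536]
ee_rot: [3.142, -0.0, 2.857]
wrist_force: [-0.9, -3.7, -0.7]
width: 0.0008
```

>>> step_arm --increments "0 0.12 0 0 0 0;0 0.12 0 0 0 0;0 0.12 0 0 0 0;0 0.12 0 0 0 0;0 0.12 0 0 0 0"

```text
time: 5.0
tool_pos: [0.5455, -0.0447, 0.0536]
ee_rot: [3.142, -0.0, 2.857]
wrist_force: [-1.7, -3.6, -0.5]
width: 0.0002
```

>>> step_arm --increments "0 0.1 0 0 0 0;0 0.1 0 0 0 0;0 0.1 0 0 0 0;0 0.1 0 0 0 0;0 0.1 0 0 0 0"

```text
time: 5.5
tool_pos: [0.5467, -0.0408, 0.0536]
ee_rot: [-3.14, -0.0, 2.857]
wrist_force: [-2.3, -5.9, -0.1]
width: 0.0007
```

>>> step_arm --increments "0 0.06 0 0 0 0;0 0.06 0 0 0 0;0 0.06 0 0 0 0;0 0.06 0 0 0 0;0 0.06 0 0 0 0"

```text
time: 6.0
tool_pos: [0.5474, -0.0383, 0.0536]
ee_rot: [-3.139, -0.0, 2.856]
wrist_force: [-1.8, -6.7, -1.1]
width: 0.0005
```

Stone is being pushed (force 4 → ~7 N). About 5 mm to go; smaller steps.

>>> step_arm --increments "0 0.06 0 0 0 0;0 0.06 0 0 0 0;0 0.06 0 0 0 0;0 0.06 0 0 0 0;0 0.06 0 0 0 0"

```text
time: 6.5
tool_pos: [0.5482, -0.0354, 0.0536]
ee_rot: [-3.139, -0.0, 2.856]
wrist_force: [-2.5, -6.4, 0.6]
width: 0.0005
```

>>> step_arm --increments "0 0.04 0 0 0 0;0 0.04 0 0 0 0;0 0.04 0 0 0 0"

```text
time: 6.8
tool_pos: [0.5483, -0.0351, 0.0537]
ee_rot: [-3.137, -0.0, 2.856]
wrist_force: [-3.5, -9.4, 0.8]
width: 0.0003
```

>>> step_arm --increments "0 0.03 0 0 0 0;0 0.03 0 0 0 0;0 0 0 0 0 0"

```text
time: 7.1
tool_pos: [0.5483, -0.0351, 0.0536]
ee_rot: [-3.136, -0.001, 2.856]
wrist_force: [-4.2, -9.4, 0.5]
width: 0.0005
```

```bash
python3 - <<'E'
from h import *
o=get_obs();p=o["tool_pos"];print(p,o["wrist_force"],np.hypot(*o["wrist_force"][:2]),"yj",p[:2]@[.279,.960])
im=snapshot("wrist");np.save("w3.npy",o,allow_pickle=True);cv2.imwrite("pics/w3.png",cv2.resize(im[0:260,240:640,::-1],None,fx=2,fy=2,interpolation=cv2.INTER_CUBIC))
E
```

```text
[ 0.54830856 -0.035119    0.05362964] [-4.15704251 -9.43083037  0.48017066] 10.306384620846814 yj 0.11926384625963564
```

View pics/w3.png

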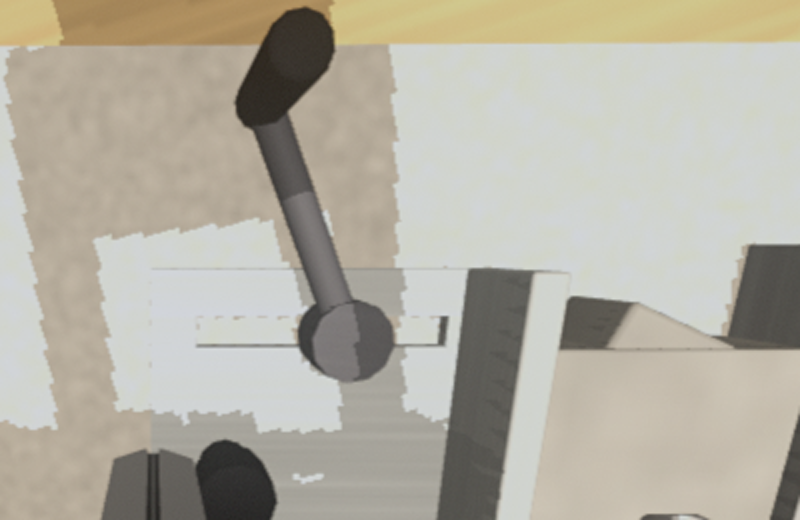

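>>> step_arm --increments "0 0.04 0 0 0 0;0 0.04 0 0 0 0;0 0 0 0 0 0"

```text
time: 7.45
tool_pos: [0.5483, -0.0351, 0.0536]
ee_rot: [-3.135, -0.001, 2.856]
wrist_force: [-3.5, -11.5, 0.8]
width: 0.0009
```

>>> step_arm --increments "0 0.03 0 0 0 0;0 0.03 0 0 0 0;0 0 0 0 0 0"

```text
time: 7.75
tool_pos: [0.5483, -0.0351, 0.0537]
ee_rot: [-3.134, -0.001, 2.856]
wrist_force: [-4.6, -13.0, 1.2]
width: 0.0002
```

Held at 13.7 N with no further motion: home. Back off, rise, and look from above at face/line/stone.

>>> step_arm --increments "0 -0.5 0 0 0 0;0 -1 0 0 0 0;0 0 -4 0 0 0;0 0 -4 0 0 0;0 0 -4 0 0 0"

```text
time: 8.25
tool_pos: [0.5454, -0.0447, 0.175]
ee_rot: [3.139, -0.0, 2.858]
wrist_force: [0.9, -0.4, 0.3]
width: 0.0003
```

>>> step_arm --increments "-1.7 3.8 0 0 0 0;-1.7 3.8 0 0 0 0;-1.7 3.8 0 0 0 0;-1.7 3.8 0 0 0 0;0 0 0 0 0 0"

```text
time: 8.75
tool_pos: [0.6551, 0.0862, 0.1718]
ee_rot: [3.138, -0.002, 2.862]
wrist_force: [0.4, -0.6, -0.5]
width: 0.0002
```

>>> step_arm --increments "0 0 0 0 0 0;0 0 0 0 0 0"

```text
time: 8.95
tool_pos: [0.6529, 0.0808, 0.1739]
ee_rot: [3.141, -0.0, 2.857]
wrist_force: [0.2, 1.0, -0.8]
width: 0.0003
```

```bash
python3 - <<'E'
from h import *
o=get_obs();p=o["tool_pos"];print(p,o["ee_rot"],o["wrist_force"],"yj",p[:2]@[.279,.960])
im=snapshot("wrist");np.save("w4.npy",o,allow_pickle=True);cv2.imwrite("pics/w4.png",cv2.resize(im[0:240,110:430,::-1],None,fx=2.5,fy=2.5,interpolation=cv2.INTER_CUBIC))
E
```

```text
[0.65292942 0.0807816  0.17391497] [ 3.14111432e+00 -3.74624706e-05  2.85651472e+00] [ 0.19506234  1.02398498 -0.78513368] yj 0.25971764631652045
```

View pics/w4.png

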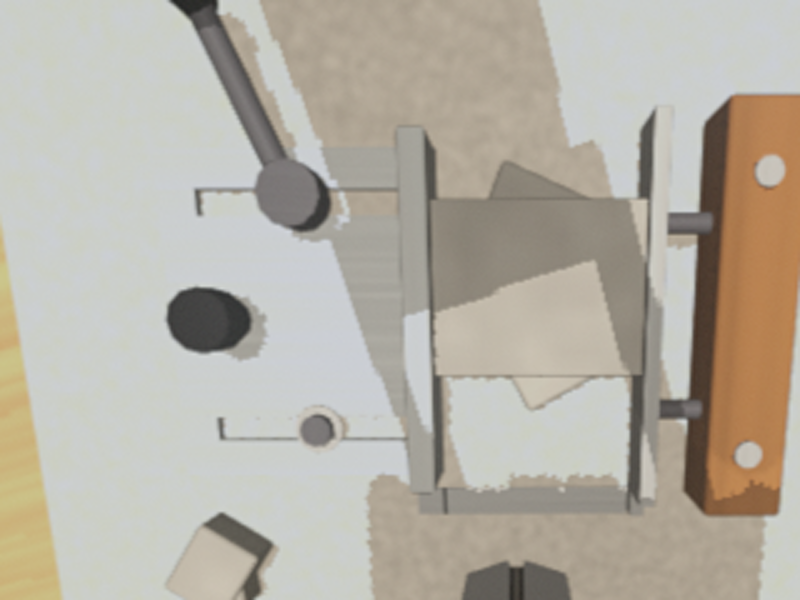

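Flush view: stone's sides lie against flange and facing over their whole length (no gap); flange +y top edge (425,127)–(433,490), tongue line (446,500), hub (291,193).

```bash
python3 - <<'E'
from h import *
W=cam("wrist",np.load("w4.npy",allow_pickle=True).item());W3=cam("wrist",np.load("w3.npy",allow_pickle=True).item())
q=lambda p:(p[0]/2.5+110,p[1]/2.5); q3=lambda p:(p[0]/2+240,p[1]/2)
J=np.array([[.960,-.279],[.279,.960]])
for n,p,z in(("fl1",(425,127),.076),("fl2",(433,490),.076),("line",(446,500),.038),("hub",(291,193),.066),("botface",(441,470),.036),("stone-",(431,200),.066),("stone-b",(435,376),.066),("stone+",(647,200),.066),("stone+b",(641,376),.066),("plateTop",(656,107),.066),("plateTop2",(641,500),.066)):
    x=atz(W,q(p),z);print(n,x.round(4),(J@x[:2]).round(4))
x,r=tri((W3,q3((305,40))),(cam("scene"),(301,160)),(cam("top"),(323,237)));print("handle top",x,r,J@x[:2])
for z in(.1,.105,.11): 
  x=atz(W3,q3((305,42)),z);print(z,x,J@x[:2])
h=atz(W3,q3((347,340)),.066);print("hub3",h,J@h[:2])
E
```

```text
fl1 [0.5171 0.0894 0.076 ] [0.4715 0.2301]
fl2 [0.6401 0.0526 0.076 ] [0.5998 0.2291]
line [0.6537 0.05   0.038 ] [0.6136 0.2304]
hub [0.5219 0.0354 0.066 ] [0.4911 0.1796]
botface [0.6405 0.0517 0.036 ] [0.6005 0.2283]
stone- [0.5384 0.0835 0.066 ] [0.4936 0.2304]
stone-b [0.5993 0.0655 0.066 ] [0.557  0.2301]
stone+ [0.5605 0.159  0.066 ] [0.4937 0.309 ]
stone+b [0.6215 0.1417 0.066 ] [0.5571 0.3094]
plateTop [0.5314 0.1694 0.066 ] [0.4629 0.3109]
plateTop2 [0.6695 0.1299 0.066 ] [0.6065 0.3115]
handle top [0.44908008 0.02546792 0.10081928] [1.6, 0.8, 2.2] [0.42401132 0.14974255]
0.1 [0.4496524  0.02717446 0.1       ] [0.42408463 0.1515405 ]
0.105 [0.45078184 0.02566649 0.105     ] [0.42558961 0.15040796]
0.11 [0.45191128 0.02415852 0.11      ] [0.4270946  0.14927542]
hub3 [0.51940243 0.0322693  0.066     ] [0.4896232  0.17589181]
```

Fence face sits at jig-y 0.230 = line; stone's faces at 0.230 and 0.309. Lever: hub jig (0.4905,0.178), handle radius 72 mm, 0.40 rad on the -y side, top at z≈0.10 — all consistent. Approach behind the handle, tool turned -0.40.

>>> step_arm --increments "3.3 -2.75 0 0 0 0;3.3 -2.75 0 0 0 0;3.3 -2.75 0 0 0 0;3.3 -2.75 0 0 0 0;3.3 -2.8 0 0 0 0"

```text
time: 9.5
tool_pos: [0.4539, -0.0061, 0.1741]
ee_rot: [3.141, 0.001, 2.855]
wrist_force: [-0.2, -1.2, 0.7]
width: 0.0005
```

>>> step_arm --increments "0 0 2 0 0 -0.14;0 0 2 0 0 -0.14;0 0 2 0 0 -0.12;0 0 0 0 0 0;0 0 0 0 0 0"

```text
time: 10.0
tool_pos: [0.4558, -0.0054, 0.1143]
ee_rot: [3.141, 0.001, -3.03]
wrist_force: [0.2, -0.0, -0.3]
width: 0.0004
```

```bash
python3 - <<'E'
from h import *
o=get_obs();p=o["tool_pos"];print(p,o["ee_rot"],o["wrist_force"],"j",np.array([[.960,-.279],[.279,.960]])@p[:2])
im=snapshot("wrist");np.save("w5.npy",o,allow_pickle=True);cv2.imwrite("pics/w5.png",im[:,:,::-1])
E
```

```text
[ 0.45577505 -0.0053683   0.11427118] [ 3.14147303e+00  6.80113875e-04 -3.03014944e+00] [ 0.21210163 -0.02354881 -0.31888786] j [0.4390418  0.12200767]
```

View pics/w5.png

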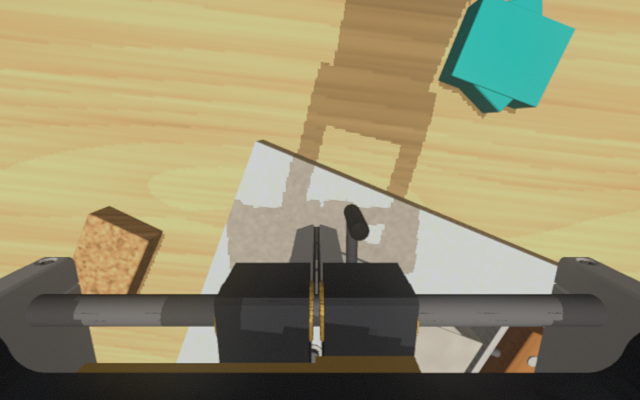

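Fingers beside the handle (handle top (355,212), finger tips (316,230)), clear gap as planned. Down and start the swing.

>>> step_arm --increments "0 0 2 0 0 0;0 0 1.4 0 0 0;0 0 0.9 0 0 0;0 0.4 0 0 0 0;0 0.3 0 0 0 0"

```text
time: 10.55
tool_pos: [0.4555, 0.0024, 0.0709]
ee_rot: [3.141, 0.0, -3.027]
wrist_force: [-0.0, -0.1, 0.3]
width: 0.0008
```

>>> step_arm --increments "0 0.25 0 0 0 0;0 0.2 0 0 0 0;0.09 0.35 0 0 0 0.05;0.09 0.35 0 0 0 0.05"

```text
time: 10.95
tool_pos: [0.4529, 0.0132, 0.0714]
ee_rot: [-3.141, 0.001, -3.129]
wrist_force: [0.8, -0.8, -0.1]
width: 0.0008
```

>>> step_arm --increments "0.09 0.35 0 0 0 0.05;0.09 0.35 0 0 0 0.05;0.09 0.35 0 0 0 0.05;0.09 0.35 0 0 0 0.05"

```text
time: 11.35
tool_pos: [0.4504, 0.0274, 0.0714]
ee_rot: [-3.141, 0.002, 2.955]
wrist_force: [0.1, -0.7, -0.5]
width: 0.0004
```

```bash
cat > a.py <<'E'
from h import *
o=get_obs();p=o["tool_pos"];J=np.array([[.960,-.279],[.279,.960]]);r=J@p[:2]-[.4905,.178]
yaw=o["ee_rot"][2]%(2*np.pi); t=np.array([np.sin(2.857-yaw),np.cos(2.857-yaw)])
# handle centre: distance .0195 ahead of TCP along t, on circle .07
n=np.array([-t[1],t[0]]); u=r+.0195*t; y=u@t
a=np.arcsin(y/.07)+(2.857-yaw)
f=J@o["wrist_force"][:2]
print("t",o["time"],"z",p[2].round(4),"tool a",round(2.857-yaw,3),"lever a",a.round(3),"radial",(u@n).round(4),"F tang",(f@t).round(2),"F rad",(f@n).round(2))
E
python3 a.py
```

```text
t 11.35 z 0.0714 tool a -0.098 lever a -0.098 radial 0.068 F tang -0.71 F rad -0.21
```

>>> step_arm --increments "0.09 0.35 0 0 0 0.05;0.09 0.35 0 0 0 0.05;0.09 0.35 0 0 0 0.05"

```text
time: 11.65
tool_pos: [0.4502, 0.0379, 0.0714]
ee_rot: [-3.141, 0.002, 2.805]
wrist_force: [0.3, -2.4, 0.8]
width: 0.0005
```

```bash
python3 a.py; python3 - <<'E'
from h import *
o=get_obs();im=snapshot("wrist");cv2.imwrite("pics/w6.png",cv2.resize(im[100:300,200:480,::-1],None,fx=2,fy=2))
E
```

```text
t 11.65 z 0.0714 tool a 0.052 lever a 0.051 radial 0.0679 F tang -2.17 F rad -1.09
```

View pics/w6.png

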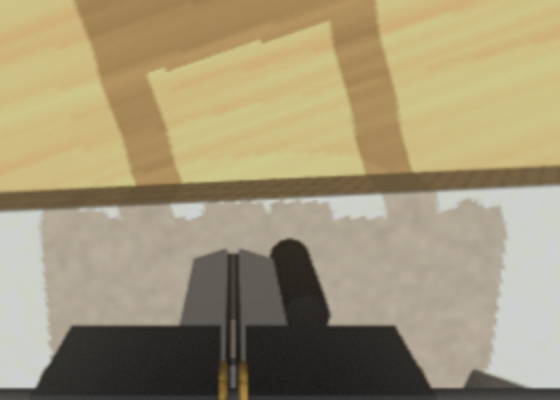

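Handle touches the finger's side; force rising as the washer bites. Slower now.

>>> step_arm --increments "0.07 0.28 0 0 0 0.04;0.07 0.28 0 0 0 0.04;0.07 0.28 0 0 0 0.04;0.07 0.28 0 0 0 0.04;0 0 0 0 0 0"

```text
time: 12.2
tool_pos: [0.4517, 0.0487, 0.0715]
ee_rot: [-3.14, 0.002, 2.648]
wrist_force: [-1.0, -5.0, 2.0]
width: 0.0004
```

```bash
python3 a.py
```

```text
t 12.2 z 0.0715 tool a 0.209 lever a 0.206 radial 0.0678 F tang -4.9 F rad -1.44
```

>>> step_arm --increments "0.07 0.28 0 0 0 0.04;0.07 0.28 0 0 0 0.04;0.07 0.28 0 0 0 0.04;0.07 0.28 0 0 0 0.04;0 0 0 0 0 0"

```text
time: 12.7
tool_pos: [0.455, 0.0592, 0.0715]
ee_rot: [-3.139, 0.003, 2.487]
wrist_force: [-2.3, -6.2, 3.0]
width: 0.0005
```

```bash
python3 a.py
```

```text
t 12.7 z 0.0715 tool a 0.37 lever a 0.362 radial 0.0676 F tang -6.28 F rad -1.96
```

>>> step_arm --increments "0.06 0.25 0 0 0 0.035;0.06 0.25 0 0 0 0.035;0.06 0.25 0 0 0 0.035;0 0 0 0 0 0;0 0 0 0 0 0"

```text
time: 13.2
tool_pos: [0.4579, 0.0657, 0.0716]
ee_rot: [-3.139, 0.002, 2.383]
wrist_force: [-3.7, -6.9, 4.2]
width: 0.0001
```

```bash
python3 a.py
```

```text
t 13.2 z 0.0716 tool a 0.474 lever a 0.464 radial 0.0674 F tang -7.51 F rad -2.04
```

>>> step_arm --increments "0.05 0.2 0 0 0 0.03;0 0 0 0 0 0;0 0 0 0 0 0"

```text
time: 13.5
tool_pos: [0.4588, 0.0673, 0.0716]
ee_rot: [-3.138, 0.002, 2.353]
wrist_force: [-3.8, -6.6, 5.9]
width: 0.0003
```

```bash
python3 a.py
```

```text
t 13.5 z 0.0716 tool a 0.504 lever a 0.49 radial 0.0674 F tang -7.38 F rad -2.01
```

>>> step_arm --increments "0 -0.5 0 0 0 0;0 -1 0 0 0 0;0 0 -4 0 0 0;0 0 -4 0 0 0;0 0 -2 0 0 0.15"

```text
time: 14.0
tool_pos: [0.4493, 0.0592, 0.1741]
ee_rot: [3.137, 0.002, 2.199]
wrist_force: [0.2, 0.9, 0.2]
width: 0.0006
```

>>> step_arm --increments "0 0 0 0 0 -0.14;0 0 0 0 0 -0.14;0 0 0 0 0 -0.14;0 0 0 0 0 -0.14;0 0 0 0 0 -0.09"

```text
time: 14.5
tool_pos: [0.4479, 0.0592, 0.1704]
ee_rot: [3.14, -0.001, 2.857]
wrist_force: [0.3, 0.7, 1.2]
width: 0.0008
```

>>> step_arm --increments "-4 1 0 0 0 0;-4 1 0 0 0 0;-4 1 0 0 0 0;-3 0.8 0 0 0 0;0 0 0 0 0 0"

```text
time: 15.0
tool_pos: [0.6051, 0.0522, 0.1684]
ee_rot: [3.141, -0.002, 2.852]
wrist_force: [-0.5, -0.4, -0.6]
width: 0.0004
```

>>> step_arm --increments "0 0 0 0 0 0;0 0 0 0 0 0"

```text
time: 15.2
tool_pos: [0.6021, 0.0526, 0.1707]
ee_rot: [3.141, -0.001, 2.852]
wrist_force: [0.0, -0.2, 0.3]
width: 0.0004
```

```bash
python3 - <<'E'
from h import *
o=get_obs();p=o["tool_pos"];print(p,o["ee_rot"],o["wrist_force"])
im=snapshot("wrist");np.save("w7.npy",o,allow_pickle=True);cv2.imwrite("pics/w7.png",cv2.resize(im[0:240,110:430,::-1],None,fx=2.5,fy=2.5,interpolation=cv2.INTER_CUBIC))
E
```

```text
[0.60205089 0.05262433 0.17074453] [ 3.14115331e+00 -7.46304758e-04  2.85228477e+00] [ 1.69738158e-04 -1.83287819e-01  2.56156699e-01]
```

View pics/w7.png

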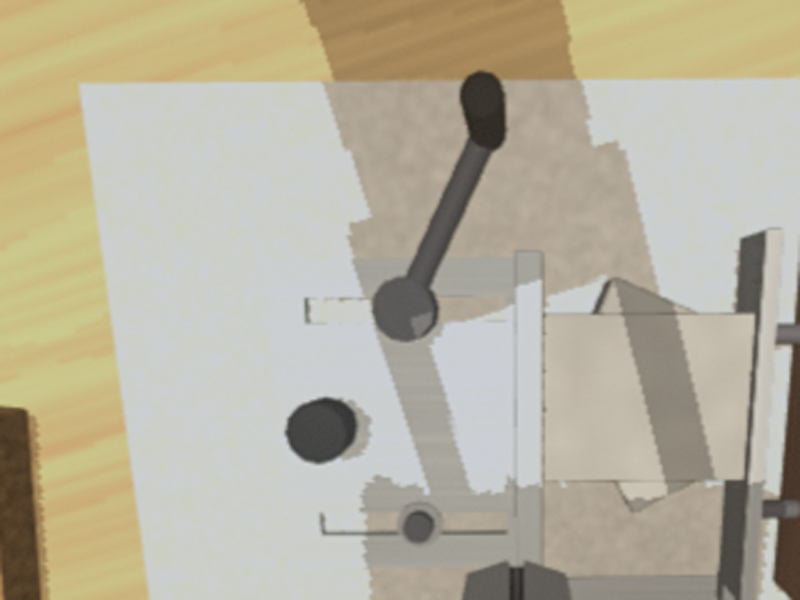

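```bash
python3 - <<'E'
from h import *
W=cam("wrist",np.load("w7.npy",allow_pickle=True).item());q=lambda p:(p[0]/2.5+110,p[1]/2.5);J=np.array([[.960,-.279],[.279,.960]])
H=J@atz(W,q((405,308)),.066)[:2]
for n,p,z in(("handle top",(482,90),.1),("handle foot",(487,148),.057)):
    d=J@atz(W,q(p),z)[:2]-H;print(n,d,np.hypot(*d),"a",np.arctan2(d[1],-d[0]))
for p in((543,252),(543,560)):print("flange",J@atz(W,q(p),.076)[:2])
for p in((545,315),(546,481),(755,315),(746,481)):print("stone",J@atz(W,q(p),.066)[:2])
E
```

```text
handle top [-0.06443558  0.03123439] 0.07160678482497222 a 0.45136387867437006
handle foot [-0.05648155  0.03108188] 0.06446897324447387 a 0.503074690593811
flange [0.47155069 0.22998569]
flange [0.58628688 0.23042053]
stone [0.49321979 0.231186  ]
stone [0.55685248 0.23186481]
stone [0.49365171 0.30965932]
stone [0.55730085 0.31087252]
```

```bash
python3 -c "
from bench import *
print(close_job())"
```

```text
the job is handed in; nothing more can be done
None
```

I slid the fence to the tongue's line, pressed the stone home, clamped the fence with the lever, let go, and handed the job in at about 15 s.

- **Fence and stone:** I pushed the knob gently with the shut fingers until nothing moved any further, at about 13.7 N. Allowing for the fence's 4 N of friction, the squeeze on the stone was about 10 N. The last picture puts the fence face at 0.230 m along the jig, and the line was measured at 0.2304 m. No gap shows on either side of the stone.
- **Clamp lever:** I swung it clockwise and left it at about 0.45–0.50 rad past -x. The force along its path was about 7.4–7.5 N. The fence had not moved after clamping, and the fingers are clear of everything.
- **Loose things:** I touched none of them. The sanding block is partly in the last picture, but I did not measure the loose things again at the end.

Three readings disagreed or were unclear:
- **Fence travel:** the fingers' travel suggested about 23.5 mm, while the pictures gave 26 mm. The view after the push settled it, with the face on the line.
- **Lever force:** it climbed more slowly than the text says, about 1.2 N per 0.1 rad, and stayed flat over the last 0.03 rad. It is still inside the firm range, near the lower end.
- **Vertical force:** up to about 6 N appeared during the last of the swing, probably friction on the handle.

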